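Spot two marks on a wooden disc in the sliding jig

TASK

On the marking jig, slide the carrier by its leaning handle until the cross on the wooden disc is centred under the pointer's tip, and press the pointer's cap all the way down; then do the same for the ring. Do not press the cap unless one of these two marks is under the tip, leave the carrier with the ring centred under the raised pointer, and leave the other things on the table where they stand.

Things in the scene. Friction and masses are not known exactly. Their poses are not given: they have to be found in the camera images.
- jig_middle (a point): Point on the fixed jig's base plate, straight below the pointer (260 mm along jig x, 300 mm along jig y, top 16 mm above the table). The jig's x axis points to the robot's right (57 to 92 degrees clockwise from straight ahead, seen from above), its y axis away from the robot, z up. Two gantry posts at jig y = +-132 mm, x = 0 carry a beam 20 mm wide, 196 to 218 mm above the table.
- lamp_edge (a point): Middle of the lower near edge of the white lamp bar fixed on the handle's side (jig -x) of the beam, 225 mm above the table. From here the bar runs 40 mm along jig x, 85 mm to either side along jig y, and 22 mm up. It overhangs the handle, so a gripper held straight down cannot reach the handle: come in under this edge, tilted about 35 degrees.
- handle (a point): Grasp point on the carrier's handle: a wooden fin 14 mm thick (along jig y), 28 mm broad, 64 mm long, leaning 35 degrees from vertical, upper end outwards (jig -x, the robot's left). The point is on its long axis, 24 mm below the upper end, 87 mm above the table. Pinch it across its 14 mm thickness, tool along the lean. Axes: those of the jig.
- saddle (a joint): Lower slide, moves the carrier along jig x, m, from -0.035 to 0.035, growing away from the handle's side (to the robot's right). Stays where it is left; needs about 1.5 N to move.
- carrier (a joint): Upper slide, moves the carrier along jig y, m, from -0.035 to 0.035, growing away from the robot. Stays where it is left; needs about 1.5 N to move. The carrier (aluminium plate 120 x 125 mm) bears a wooden disc, 92 mm across, 8 mm thick, clamped so that it does not turn, set at any angle.
- mark_cross (a point): Centre of the dark cross mark (two bars 18 mm long) on the disc's top face, 68 mm above the table, 24 mm from the disc's middle.
- mark_ring (a point): Centre of the dark ring mark (18 mm across, open in the middle) on the disc's top face, 24 mm from the disc's middle. A third mark there, a solid 13 mm square, is not used.
- tip (a point): Tip of the pointer: a steel spindle 12 mm thick, upright under the middle of the gantry beam, ending in a sharp cone. The tip is 77 mm above the table when up, 9 mm above the disc. It does not move sideways.
- cap_top (a point): Centre of the top face of the pointer's black round cap, 32 mm across, 12 mm thick, above the beam, straight above the tip; the face is 252 mm above the table when up. Press it straight down, for example with closed fingertips.
- pointer (a joint): Travel of the pointer downwards, m: 0 up, 0.008 fully down at its stop. Sprung: about 2 N to start, 6 N fully down; it returns by itself.
- water: Bystander, loose: a clear water bottle, 64 mm across, 200 mm tall. Origin at the centre of its underside.
- dye_a: Bystander, loose: a small squeeze bottle, 42 mm across, 125 mm tall. Origin at the centre of its underside.
- dye_b: Bystander, loose: a small squeeze bottle, 42 mm across, 125 mm tall. Origin at the centre of its underside.
- tub: Bystander, loose: a paper cup, 90 mm across, 100 mm tall. Origin at the centre of its underside.
- paintbrush: Bystander, loose: a paintbrush lying flat.
- spare_disc: Bystander, loose: a spare plain wooden disc, 92 mm across, 8 mm thick, lying on the table. Origin at the centre of its underside.
- jar: Bystander, loose: a glass jar, 68 mm across, 80 mm tall. Origin at the centre of its underside.

How it is judged:
By the outcome, as a careful person would: the job done as asked, in the order asked, and still so for the second after the job is handed in, with the robot touching nothing.
It also fails if it takes over 64 s, if anything falls off the work surface, if the arm or the gripper's body presses on something with over 40 N, if the wrist force passes 120 N, or if a joint passes its speed limit or range.

ROBOT

A 7-joint arm with a two-finger parallel gripper is mounted at the origin on the work surface. World frame = base frame: x ahead of the robot, y to its left, z up, the work surface at z = 0. Lengths are in m, angles in rad, forces in N, time in s.
With the tool pointing down it reaches from about 0.425 to 0.925 m from the base axis. Payload 6.8 kg.
Tool frame: the origin (TCP) lies at the very end of the fingers, on their centre line; the grasp point (between the pads) lies bot.grip_point_offset behind it (bot.grip_point_offset is the distance from the TCP to the grasp point, in m); z points along the fingers, y is the line along which they close (so a half turn about z gives the same grasp; the last joint's range is limited). The gripper opens to 85 mm and grips with 20 to 120 N. Pads are 22 mm wide; open, the fingers measure 114 mm over their backs; the gripper's body (76 mm by 85 mm) begins 54 mm behind the grasp point. The pads swing forward as they close: fully open they stand 13 mm farther back than shut.
Start: joints at [1.232, 0.477, 0.022, 1.555, -0.011, 1.109, -0.083], TCP at [0.154, -0.657, 0.231] pointing down, gripper open.
Joint ranges: [-2.96, 2.96], [-0.34, 2.1], [-1.41, 1.46], [0.24, 2.44], [-1.37, 4.51], [0.17, 1.92], [-2.96, 2.96]. Speed limits (rad/s): [2.39, 2.39, 3.14, 3.14, 3.14, 3.14, 3.14].

INTERFACE

Orientations are given as a unit quaternion [w, x, y, z].
In Python, from station import bot, imaging gives the robot as it stands. The module is installed in compiled form; this text tells all that it offers.
- The arm moves only by the tool carry_out, never from a script. Its argument "targets" is one flat list of numbers, 5 for each row, row after row: the closure in counts, from 0 (fully open) to 255 (shut), then the shift along the world's x, y, z in mm, then the turn about the world's z in degrees. A call has 1 to 20 rows; each row shifts and turns the commanded pose from where the row before left it; what a row does not reach is not made up. A row lasts 1/10 s, in which the tool goes at most 50 mm and 8.59 degrees, less where a joint would pass 70% of its speed; a pose out of reach is approached as far as the arm can. A call is refused whole if a number of a shift passes 50 or a number of a turn 8.59, either way. A call with a gripper value outside its range is refused whole. The fingers move at their own pace and stop on an object; "newtons" is the grip in N (left out, the last holds). Time passes only in rows, so rows that do not move let the fingers close. It gives the time, the measured TCP pose, the force, the opening and the grip force at its end, in the units of the state.
- bot.get_obs(): the state, without advancing time (a new reading comes with each control period).
- imaging.read_camera(name): name is "side" or "top" or "wrist"; returns a dict with "frame" (400x640x3 uint8, red, green, blue), "fov_y" (degrees; the focal length in pixels is half the picture's height over the tangent of half this angle, whatever the lens; pixels are square), "cx", "cy" (the principal point, pixels), "pose" (4x4, takes a point from camera to world coordinates); the wrist camera has in their place "tool_from_camera" (4x4, takes a point from camera to tool coordinates, whose origin is the TCP and whose axes are the flange's). Camera axes: x right, y up, looking along -z (the intrinsics and any distortion apply to the point x, -y, -z); pixel columns grow to the right and rows downward; lengths in m; the calibration is good to about 2 mm. A picture is of the moment at which its call begins: read the wrist's pose just before it. There is no depth.
- bot.hand_in(): hands the job in; it is judged then, once.
The state is a dict: "t": time; "q": joint angles; "joint_vel": joint speeds; "joint_torque": joint torques, N m; "eef_pos": TCP position; "tool_rot": TCP orientation; "contact_force": force on the tool from outside, world axes, zero at the start; "torque": the same for the moment, N m; "gripper_width": opening from 0.0 (shut) to 1.0 (fully open); "grasp_force": force on a finger pad.
Only numpy, scipy, OpenCV 4.12 (cv2) and the standard library are available. Lean on these libraries where they do the work, as an engineer would, in place of code of your own. Each camera call takes 0.05 s, during which the arm holds its last target. There are 200 camera calls.

## Working session

There is one attempt and no reset: what is moved stays moved. The work goes in short steps, Python scripts to look and compute and a tool call to move; the robot and the scene stay as the last step left them, time stands still between calls to the robot, and variables do not carry over. Pictures are saved under pics/ and viewed, at most 10 in all, crops included, and the job is handed in when it is done.

Besides the shell and the picture viewer there is one more tool, called after "Request:" as a command line: name --argument value ..., lists and objects as JSON in quotes. carry_out: Moves the arm, as the interface text tells. Its arguments: {"type":"object","properties":{"targets":{"type":"array","items":{"type":"number"}},"newtons":{"type":"number"}},"required":["targets"]}

```bash
mkdir -p pics
cat > h.py <<'E'
import numpy as np, cv2
from station import bot, imaging
from scipy.spatial.transform import Rotation as R
def tool():
    o=bot.get_obs(); q=o['tool_rot']; T=np.eye(4); T[:3,:3]=R.from_quat([q[1],q[2],q[3],q[0]]).as_matrix(); T[:3,3]=o['eef_pos']; return T
def cam(n):
    T=tool(); c=imaging.read_camera(n)
    c['P']=c['pose'] if 'pose' in c else T@c['tool_from_camera']
    c['f']=200/np.tan(np.radians(c['fov_y'])/2); return c
def ray(c,u,v):
    P=np.array(c['P']); d=P[:3,:3]@np.array([(u-c['cx'])/c['f'],-(v-c['cy'])/c['f'],-1]); return P[:3,3],d
def atz(c,u,v,z):
    o,d=ray(c,u,v); return o+d*(z-o[2])/d[2]
def proj(c,p):
    P=np.array(c['P']); q=P[:3,:3].T@(np.array(p)-P[:3,3]); return c['cx']+c['f']*q[0]/-q[2], c['cy']-c['f']*q[1]/-q[2]
def tri(L):
    A=np.zeros((3,3));b=np.zeros(3)
    for o,d in L:
        d=d/np.linalg.norm(d);M=np.eye(3)-np.outer(d,d);A+=M;b+=M@o
    p=np.linalg.solve(A,b); return p,[np.linalg.norm(np.cross(p-o,d/np.linalg.norm(d))) for o,d in L]
E
python3 - <<'E'
from h import *
import pickle
o=bot.get_obs(); print(o, bot.grip_point_offset)
for n in ['side','top','wrist']:
    c=cam(n); print(n,{k:v for k,v in c.items() if k!='frame'})
    pickle.dump(c,open(n+'0.pkl','wb'))
    cv2.imwrite(f'pics/{n}0.png',c['frame'][...,::-1])
E
```

```text
{'t': 0.0, 'q': array([ 1.2318988 ,  0.47781214,  0.02231357,  1.55645255, -0.01153945,
        1.10927197, -0.08308297]), 'joint_vel': array([0.00049095, 0.00127851, 0.00104724, 0.00079742, 0.00156213,
       0.00033049, 0.0005935 ]), 'joint_torque': array([-8.53833808e-05, -5.96443248e+01,  1.60786349e+00, -2.81198305e+01,
        1.24899988e-02,  9.34486248e-03,  2.72736764e-05]), 'eef_pos': array([ 0.15428773, -0.65652755,  0.23031664]), 'tool_rot': array([-8.96389895e-04,  9.93345990e-01,  1.15164744e-01, -1.48287334e-04]), 'contact_force': array([-0.90109263,  0.46185637, -0.39113106]), 'torque': array([-0.06240236, -0.01320431, -0.0367883 ]), 'grasp_force': 0.0, 'gripper_width': 0.9991604756270928} 0.0187
side {'fov_y': 46.63326269510488, 'cx': 317.30876371805255, 'cy': 203.53323279449867, 'pose': array([[ 0.902861  ,  0.32580237, -0.28052599,  0.24141492],
       [-0.42978718,  0.66698851, -0.60861261, -0.73142942],
       [-0.01117982,  0.67005906,  0.7422236 ,  1.0628366 ],
       [ 0.        ,  0.        ,  0.        ,  1.        ]]), 'P': array([[ 0.902861  ,  0.32580237,
[... 1100 characters left out ...]
 'cx': 318.9445506286928, 'cy': 200.82896923728885, 'tool_from_camera': array([[-5.77495005e-04,  9.56519137e-01,  2.91669002e-01,
         7.36586681e-02],
       [ 9.99999750e-01,  6.71298388e-04, -2.21535005e-04,
        -3.75811067e-04],
       [-4.07699403e-04,  2.91668801e-01, -9.56519286e-01,
        -1.43580083e-01],
       [ 0.00000000e+00,  0.00000000e+00,  0.00000000e+00,
         1.00000000e+00]]), 'P': array([[ 0.22818248,  0.93116346,  0.28437189,  0.22594453],
       [-0.9736176 ,  0.21860336,  0.06543196, -0.6396003 ],
       [-0.0012368 , -0.29179991,  0.95647859,  0.3740053 ],
       [ 0.        ,  0.        ,  0.        ,  1.        ]]), 'f': np.float64(330.1605212520604)}
```

View pics/side0.png

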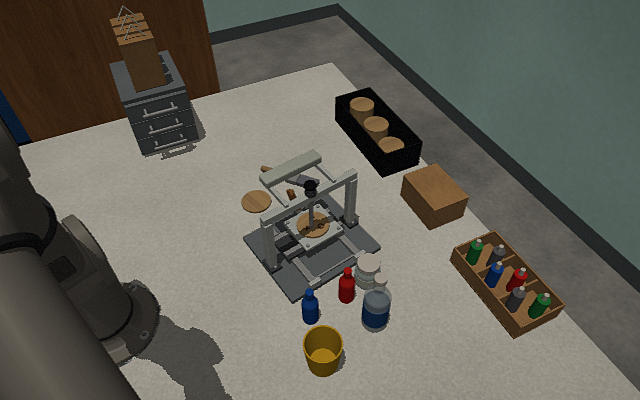

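View pics/top0.png

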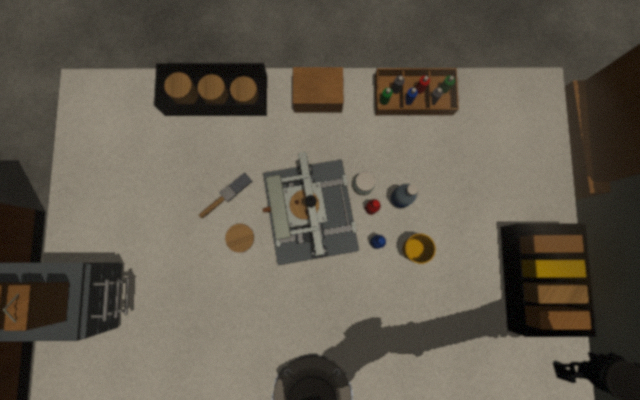

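Side view: jig with cap at (311,188), handle at (291,195), lamp bar (290,167). Top view: cap at (310,201), handle end (267,209), lamp bar (278,207), bystanders right, spare disc and brush left. Enlarging both, undistorted scale ×4.

Run:
```python
from h import *
s=cv2.imread('pics/side0.png')[140:305,235:385]; t=cv2.imread('pics/top0.png')[148:273,245:360]
a=cv2.resize(s,None,fx=3,fy=3,interpolation=cv2.INTER_CUBIC); b=cv2.resize(t,None,fx=3,fy=3,interpolation=cv2.INTER_CUBIC)
W=np.zeros((495,795,3),np.uint8); W[:,:450]=a; W[:375,450:795]=b; cv2.imwrite('pics/crop0.png',W)
```

```text
(no output)
```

View pics/crop0.png

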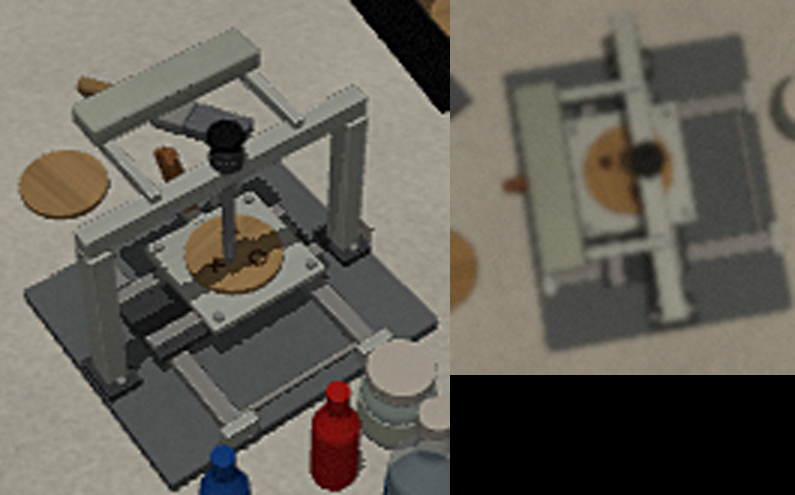

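Request:
carry_out --targets '[0, 5, -50, 20, 0, 0, 5, -50, 20, 0, 0, 5, -50, 20, 0, 0, 5, -50, 0, 0, 0, 5, -50, 0, 0, 0, 5, -50, 0, 0]'

```text
t: 0.75
eef_pos: [0.1796, -0.9216, 0.2873]
tool_rot: [-0.0, 0.994, 0.112, 0.001]
contact_force: [-0.2, -1.8, 0.3]
gripper_width: 0.996
grasp_force: 0.0
```

```bash
python3 -c "
from h import *
o=bot.get_obs();print(o['q'].round(3),tool().round(3))"
```

```text
[ 1.293  1.041  0.095  0.423 -0.084  1.679 -0.014] [[ 0.975  0.223  0.002  0.18 ]
 [ 0.223 -0.975  0.    -0.922]
 [ 0.002 -0.    -1.     0.287]
 [ 0.     0.     0.     1.   ]]
```

The crop shows cross at side px (307,228), ring (321,226), tip (311,227), cap (310,185); the handle end pokes out left of the lamp bar at top px (266,209). Next I test what the arm does at its reach limit, as tilt isn't in the row format.

Request:
carry_out --targets '[0, 5, -50, 0, 0, 0, 5, -50, 0, 0, 0, 5, -50, 0, 0, 0, 5, -50, 0, 0]'

```text
t: 1.15
eef_pos: [0.1334, -0.9525, 0.2766]
tool_rot: [0.005, 0.998, 0.059, 0.018]
contact_force: [-1.0, -1.5, 0.4]
gripper_width: 0.999
grasp_force: 0.0
```

```bash
python3 -c "
from h import *
o=bot.get_obs();print(o['q'].round(3),tool().round(3))"
```

```text
[ 1.274  1.198  0.983  0.293 -0.95   1.762  0.062] [[ 0.992  0.118  0.038  0.133]
 [ 0.119 -0.993 -0.008 -0.953]
 [ 0.036  0.013 -0.999  0.277]
 [ 0.     0.     0.     1.   ]]
```

Request:
carry_out --targets '[0, 0, -50, 0, 0, 0, 0, -50, 0, 0, 0, 0, -50, 0, 0, 0, 0, -50, 0, 0, 0, 0, -50, 0, 0, 0, 0, -50, 0, 0]'

```text
t: 1.75
eef_pos: [0.1114, -1.0391, 0.2168]
tool_rot: [0.099, 0.993, 0.057, 0.024]
contact_force: [-0.2, 0.6, 0.1]
gripper_width: 1.0
grasp_force: 0.0
```

```bash
python3 -c "
from h import *
o=bot.get_obs();print(o['q'].round(3),tool().round(3))"
```

```text
[ 1.325  1.318  1.293  0.242 -1.3    1.556  0.101] [[ 0.992  0.109  0.059  0.111]
 [ 0.118 -0.974 -0.194 -1.039]
 [ 0.037  0.199 -0.979  0.217]
 [ 0.     0.     0.     1.   ]]
```

Request:
carry_out --targets '[0, 0, 0, 0, 0, 0, 0, 0, 0, 0]'

```text
t: 1.95
eef_pos: [0.1115, -1.0382, 0.2175]
tool_rot: [0.098, 0.993, 0.057, 0.024]
contact_force: [0.1, 0.0, 0.2]
gripper_width: 1.003
grasp_force: 0.0
```

```bash
python3 -c "
from h import *
o=bot.get_obs();print(o['q'].round(3),tool().round(3))"
```

```text
[ 1.325  1.317  1.293  0.242 -1.299  1.559  0.1  ] [[ 0.992  0.109  0.059  0.112]
 [ 0.118 -0.974 -0.192 -1.038]
 [ 0.037  0.197 -0.98   0.218]
 [ 0.     0.     0.     1.   ]]
```

Overreach tilts the tool the way needed, and it stays. Continuing.

Request:
carry_out --targets '[0, 0, -50, 10, 0, 0, 0, -50, 10, 0, 0, 0, -50, 10, 0, 0, 0, -50, 10, 0, 0, 0, -50, 10, 0, 0, 0, -50, 10, 0, 0, 0, -50, 10, 0, 0, 0, -50, 10, 0]'

```text
t: 2.75
eef_pos: [0.0895, -1.1292, 0.2249]
tool_rot: [0.232, 0.971, 0.053, 0.027]
contact_force: [-0.2, -0.5, -0.3]
gripper_width: 0.997
grasp_force: 0.0
```

```bash
python3 -c "
from h import *
o=bot.get_obs();print(o['q'].round(3),tool().round(3))"
```

```text
[ 1.355  1.339  1.294  0.241 -1.339  1.269  0.136] [[ 0.993  0.091  0.078  0.089]
 [ 0.117 -0.887 -0.447 -1.129]
 [ 0.029  0.453 -0.891  0.225]
 [ 0.     0.     0.     1.   ]]
```

Run:
```python
from h import *
import pickle
t=pickle.load(open('top0.pkl','rb')); s=pickle.load(open('side0.pkl','rb'))
T=lambda u,v,z: atz(t,245+(u-450)/3,148+v/3,z).round(4)
S=lambda u,v,z: atz(s,235+u/3,140+v/3,z).round(4)
print('cap',T(645,158,.252),S(225,132,.252))
for n,a,b,z in [('beamL',(610,15),(660,318),.218),('beamR',(635,15),(690,315),.218),('lampL',(513,88),(545,275),.247),('base',(503,75),(545,350),.016),('baseR',(742,36),(792,308),.016)]:
    A=T(*a,z);B=T(*b,z);d=A-B;print(n,A,B,'yaw y-axis',np.degrees(np.arctan2(d[1],d[0])).round(1))
A=S(75,240,.218);B=S(367,90,.218);d=B-A;print('side beam',A,B,np.degrees(np.arctan2(d[1],d[0])))
A=S(77,103,.247);B=S(240,30,.247);d=B-A;print('side lamp top L',A,B,np.degrees(np.arctan2(d[1],d[0])))
print('handle tip',T(507,185,.1),T(515,185,.107)); print('handle side',S(168,150,.107))
print('cross',S(217,265,.068),'ring',S(258,257,.068),'tip',S(229,262,.077))
```

```text
cap [0.5587 0.001  0.252 ] [ 5.595e-01 -5.000e-04  2.520e-01]
beamL [0.6966 0.0337 0.218 ] [ 0.4199 -0.0118  0.218 ] yaw y-axis 9.3
beamR [0.6965 0.0106 0.218 ] [ 0.4225 -0.0385  0.218 ] yaw y-axis 10.2
lampL [0.6227 0.1186 0.247 ] [0.4568 0.0882 0.247 ] yaw y-axis 10.4
base [0.682  0.1565 0.016 ] [0.3909 0.1081 0.016 ] yaw y-axis 9.4
baseR [ 0.7241 -0.1002  0.016 ] [ 0.4334 -0.1489  0.016 ] yaw y-axis 9.5
side beam [ 0.4154 -0.0265  0.218 ] [0.7059 0.0222 0.218 ] 9.516685547838652
side lamp top L [0.4642 0.0895 0.247 ] [0.6262 0.1124 0.247 ] 8.045909463615642
handle tip [0.5533 0.1402 0.1   ] [0.5524 0.1315 0.107 ]
handle side [0.5576 0.1323 0.107 ]
cross [0.5531 0.0132 0.068 ] ring [0.5911 0.0053 0.068 ] tip [0.5616 0.0049 0.077 ]
```

Request:
carry_out --targets '[0, 0, -50, 15, 0, 0, 0, -50, 15, 0, 0, 0, -50, 15, 0, 0, 0, -50, 15, 0]'

```text
t: 3.15
eef_pos: [0.0807, -1.1663, 0.2473]
tool_rot: [0.295, 0.954, 0.051, 0.028]
contact_force: [-0.5, -0.0, -0.2]
gripper_width: 1.0
grasp_force: 0.0
```

```bash
python3 -c "
from h import *
o=bot.get_obs();print(o['q'].round(3),tool().round(3))"
```

```text
[ 1.365  1.338  1.294  0.241 -1.357  1.14   0.151] [[ 0.993  0.081  0.083  0.081]
 [ 0.113 -0.821 -0.559 -1.166]
 [ 0.023  0.565 -0.825  0.247]
 [ 0.     0.     0.     1.   ]]
```

Request:
carry_out --targets '[0, 10, 40, 12, 0, 0, 10, 40, 12, 0, 0, 10, 40, 12, 0, 0, 10, 40, 12, 0, 0, 10, 40, 12, 0, 0, 15, 40, 12, 0, 0, 15, 40, 12, 0, 0, 15, 40, 12, 0, 0, 15, 40, 12, 0, 0, 15, 40, 12, 0, 0, 20, 40, 15, 0, 0, 20, 40, 15, 0]'

```text
t: 4.35
eef_pos: [0.2396, -0.7134, 0.3952]
tool_rot: [0.297, 0.953, 0.05, 0.027]
contact_force: [1.3, 0.6, 2.0]
gripper_width: 1.004
grasp_force: 0.0
```

```bash
python3 -c "
from h import *
o=bot.get_obs();print(o['q'].round(3),tool().round(3))"
```

```text
[ 0.129  0.578  1.444  1.726 -0.787  0.791  0.312] [[ 0.994  0.079  0.082  0.24 ]
 [ 0.112 -0.819 -0.563 -0.713]
 [ 0.022  0.569 -0.822  0.395]
 [ 0.     0.     0.     1.   ]]
```

Request:
carry_out --targets '[0, 12, 40, 5, 0, 0, 12, 40, 5, 0, 0, 12, 40, 5, 0, 0, 12, 40, 5, 0, 0, 12, 40, 5, 0, 0, 12, 40, 5, 0, 0, 12, 40, 5, 0, 0, 12, 40, 5, 0, 0, 12, 40, 5, 0, 0, 12, 40, 5, 0]'

```text
t: 5.35
eef_pos: [0.3291, -0.3837, 0.4184]
tool_rot: [0.257, 0.965, 0.05, 0.021]
contact_force: [0.9, -1.1, -0.7]
gripper_width: 0.999
grasp_force: 0.0
```

```bash
python3 -c "
from h import *
o=bot.get_obs();print(o['q'].round(3),tool().round(3))"
```

```text
[-0.318 -0.273  0.63   2.014  0.682  1.19  -1.366] [[ 0.994  0.086  0.065  0.329]
 [ 0.107 -0.863 -0.493 -0.384]
 [ 0.014  0.497 -0.867  0.418]
 [ 0.     0.     0.     1.   ]]
```

Request:
carry_out --targets '[0, 40, 15, 0, 0, 0, 40, 15, 0, 0, 0, 40, 15, 0, 0, 0, 40, 15, 0, 0, 0, 20, 35, 5, 0, 0, 10, 40, 5, 0, 0, 10, 40, 5, 0, 0, 0, 40, 5, 0, 0, 0, 40, 5, 0]'

```text
t: 6.25
eef_pos: [0.529, -0.1288, 0.4434]
tool_rot: [0.257, 0.965, 0.05, 0.02]
contact_force: [0.3, -0.1, -0.5]
gripper_width: 1.002
grasp_force: 0.0
```

```bash
python3 -c "
from h import *
o=bot.get_obs();print(o['q'].round(3),tool().round(3))"
```

```text
[-0.635  0.066  0.483  1.729  0.498  1.392 -1.72 ] [[ 0.994  0.087  0.063  0.529]
 [ 0.107 -0.863 -0.493 -0.129]
 [ 0.012  0.497 -0.867  0.443]
 [ 0.     0.     0.     1.   ]]
```

Request:
carry_out --targets '[0, 0, 40, 5, 0, 0, 0, 40, 5, 0, 0, 0, 40, 5, 0, 0, 0, 40, 0, 0, 0, 0, 40, 0, 0, 0, 0, 40, 0, 0, 0, 0, 40, 0, 0, 0, 0, 40, 0, 0, 0, 0, 25, -35, 0, 0, 0, 20, -40, 0, 0, 0, 0, -40, 0, 0, 0, 0, -40, 0, 0, 0, 0, 0, 0]'

```text
t: 7.55
eef_pos: [0.5268, 0.2336, 0.2985]
tool_rot: [0.26, 0.964, 0.052, 0.016]
contact_force: [-0.8, -1.0, 0.1]
gripper_width: 1.0
grasp_force: 0.0
```

Run:
```python
from h import *
import pickle
o=bot.get_obs();print(o['q'].round(3),tool().round(3))
c=cam('wrist'); pickle.dump(c,open('w1.pkl','wb')); cv2.imwrite('pics/w1.png',c['frame'][...,::-1])
print(proj(c,[.557,.114,.087]),proj(c,[.559,0,.077]))
```

```text
[-0.947  0.413  0.257  1.621  0.334  1.431 -2.26 ] [[ 0.994  0.091  0.057  0.527]
 [ 0.108 -0.86  -0.499  0.234]
 [ 0.003  0.502 -0.865  0.299]
 [ 0.     0.     0.     1.   ]]
(np.float64(318.1059264928592), np.float64(150.9450858182177)) (np.float64(386.0735138357795), np.float64(151.35480842617682))
```

View pics/w1.png

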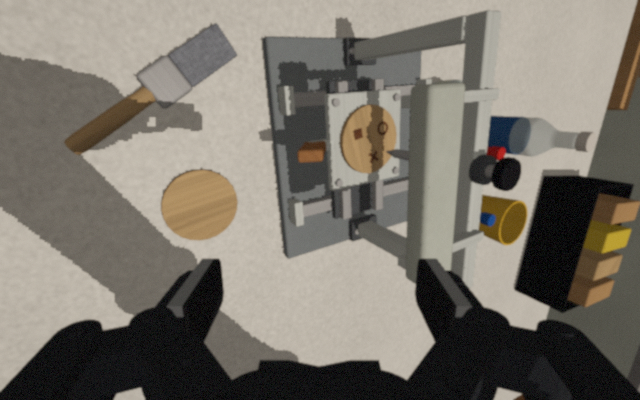

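Wrist view: handle's upper end at (312,152), cross (374,156), ring (382,127), tip (388,153).

```bash
cat >> h.py <<'E'
a=np.radians(9.5); EX=np.array([np.sin(a),-np.cos(a)]); EY=np.array([np.cos(a),np.sin(a)]); O=np.array([.559,0.])
def jig(p): d=np.array(p)[:2]-O; return (np.array([d@EX,d@EY])*1000).round(1)
E
python3 - <<'E'
from h import *
import pickle
c=pickle.load(open('w1.pkl','rb'))
cv2.imwrite('pics/w1c.png',cv2.resize(c['frame'][90:200,285:425,::-1],None,fx=5,fy=5,interpolation=cv2.INTER_CUBIC))
for n,u,v,z in [('cross',374,156,.068),('ring',382,127,.068),('tip',388,153,.077),('handle end',312,152,.107)]:
    p=atz(c,u,v,z);print(n,p.round(4),jig(p))
E
```

```text
cross [0.5511 0.0126 0.068 ] [-13.8  -5.7]
ring [0.5909 0.0052 0.068 ] [ 0.1 32.3]
tip [ 0.5569 -0.0039  0.077 ] [ 3.5 -2.8]
handle end [0.5577 0.1334 0.107 ] [-131.8   20.7]
```

View pics/w1c.png

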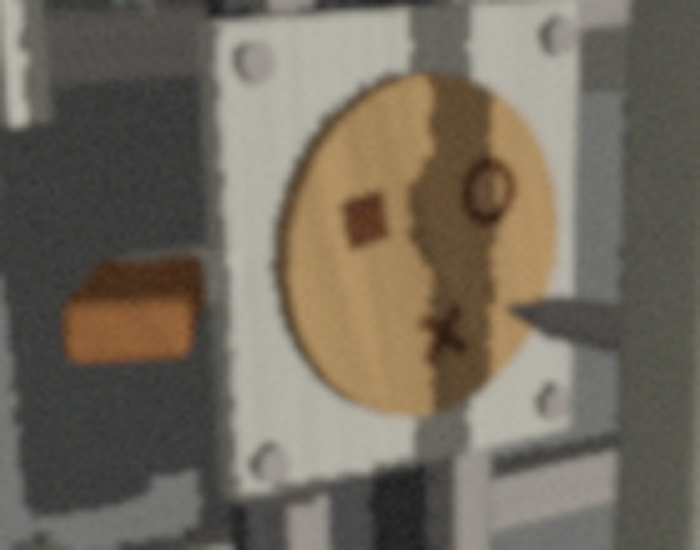

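Run:
```python
from h import *
import pickle
c=pickle.load(open('w1.pkl','rb'))
for n,u,v,z in [('cross',373.4,156,.068),('ring',382.6,127.8,.068),('tip',387.2,151.8,.077),('handle end',311,156,.107),('h',311,156,.107)]:
    p=atz(c,u,v,z);print(n,p.round(4),jig(p))
he=atz(c,311,156,.1067); s,co=np.sin(np.radians(35)),np.cos(np.radians(35))
g=he+.024*np.array([EX[0]*s,EX[1]*s,-co]); print('grasp',g.round(4))
T=tool(); z=T[:3,2]; gp=T[:3,3]-.0187*z
d=g-gp; print('TCP now',T[:3,3].round(4),'delta to grasp mm',(d*1000).round(1),'axial',(d@z*1000).round(1),'perp',((d-z*(d@z))*1000).round(1))
```

```text
cross [0.551  0.0137 0.068 ] [-14.8  -5.6]
ring [0.5899 0.004  0.068 ] [ 1.2 31.1]
tip [ 0.5585 -0.0021  0.077 ] [ 2.  -0.9]
handle end [0.5533 0.1343 0.107 ] [-133.4   16.5]
h [0.5533 0.1343 0.107 ] [-133.4   16.5]
grasp [0.5555 0.1205 0.087 ]
TCP now [0.5283 0.234  0.3018] delta to grasp mm [  28.3 -122.8 -231. ] axial 262.7 perp [12.5  7.7 -3.5]
```

Request:
carry_out --targets '[70, 12, 8, -4, 0, 70, 3, -25, -43, 0, 70, 3, -25, -43, 0, 70, 3, -25, -43, 0, 70, 3, -25, -43, 0, 70, 0, 0, 0, 0]'

```text
t: 8.2
eef_pos: [0.5524, 0.1373, 0.1252]
tool_rot: [0.26, 0.964, 0.048, 0.017]
contact_force: [-0.1, -0.8, -0.5]
gripper_width: 0.724
grasp_force: 0.0
```

Run:
```python
from h import *
import pickle
o=bot.get_obs();print(o['q'].round(3),o['gripper_width'],tool().round(3))
g=np.array([.5555,.1205,.087])
T=tool(); z=T[:3,2]; gp=T[:3,3]-.0187*z
d=g-gp; print('delta',(d*1000).round(1),'axial',(d@z*1000).round(1),'perp',((d-z*(d@z))*1000).round(1))
c=cam('wrist'); pickle.dump(c,open('w2.pkl','wb')); cv2.imwrite('pics/w2.png',c['frame'][...,::-1])
```

```text
[-0.822  0.564  0.279  1.845  0.378  1.026 -2.28 ] 0.7240129211159276 [[ 0.995  0.084  0.057  0.552]
 [ 0.102 -0.861 -0.499  0.137]
 [ 0.007  0.502 -0.865  0.125]
 [ 0.     0.     0.     1.   ]]
delta [  4.1 -26.2 -54.4] axial 60.3 perp [ 0.7  3.9 -2.2]
```

View pics/w2.png

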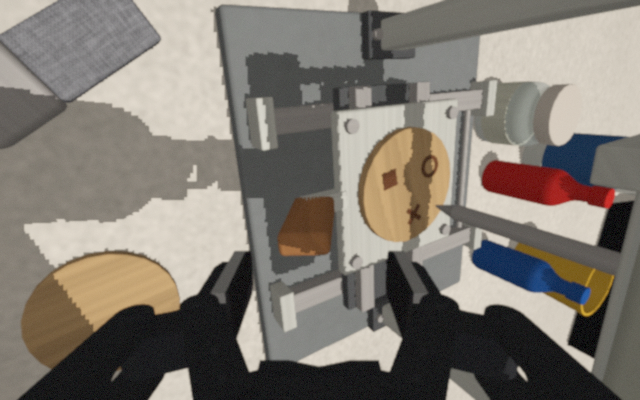

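The handle's end at (304,242) is between the fingers (midline ~320), tip at (440,207), cross (414,213), ring (429,166). Going in and closing.

Request:
carry_out --targets '[70, 1, -5, -15, 0, 70, 1, -7, -13, 0, 70, 1, -7, -13, 0, 70, 1, -7, -13, 0, 70, 0, 0, 0, 0, 200, 0, 0, 0, 0, 200, 0, 0, 0, 0, 200, 0, 0, 0, 0, 200, 0, 0, 0, 0, 200, 0, 0, 0, 0, 200, 0, 0, 0, 0]' --newtons 30

```text
t: 9.35
eef_pos: [0.5583, 0.1168, 0.0736]
tool_rot: [0.257, 0.965, 0.051, 0.02]
contact_force: [-0.7, -0.1, 5.7]
gripper_width: 0.348
grasp_force: 29.0
```

Run:
```python
from h import *
import pickle
o=bot.get_obs();print(o['q'].round(3),o['gripper_width'],tool().round(3))
c=cam('wrist'); pickle.dump(c,open('w3.pkl','wb')); cv2.imwrite('pics/w3.png',cv2.resize(c['frame'][...,::-1],(800,500),interpolation=cv2.INTER_CUBIC))
```

```text
[-0.791  0.632  0.282  1.883  0.397  0.906 -2.297] 0.3481631608340642 [[ 0.994  0.088  0.064  0.558]
 [ 0.108 -0.862 -0.495  0.117]
 [ 0.012  0.499 -0.867  0.074]
 [ 0.     0.     0.     1.   ]]
```

View pics/w3.png

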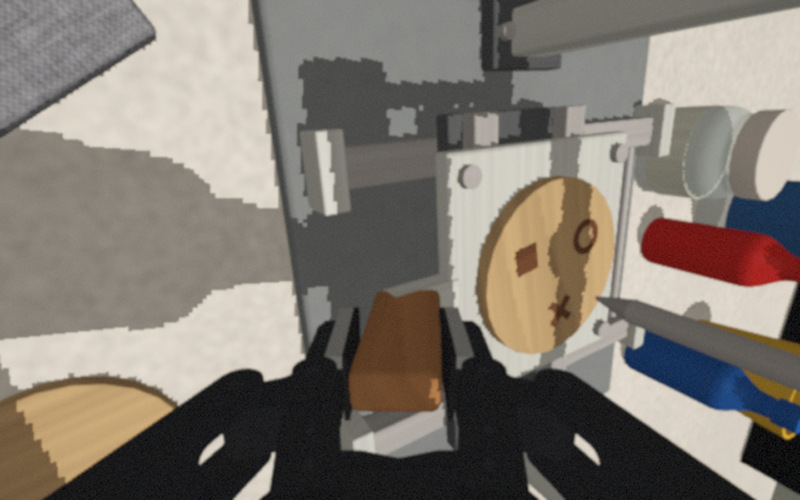

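Gripped (≈29 mm). In 640-px units: cross (448,247), ring (468,189), tip (477.6,239).

Run:
```python
from h import *
import pickle
c=pickle.load(open('w3.pkl','rb'))
P={}
for n,u,v,z in [('cross',448,247.2,.068),('ring',468,188.8,.068),('tip',477.6,239.2,.077)]:
    P[n]=atz(c,u,v,z);print(n,P[n].round(4),jig(P[n]))
print('move cross',((P['tip']-P['cross'])*1000).round(1),'ring',((P['tip']-P['ring'])*1000).round(1))
```

```text
cross [0.5504 0.014  0.068 ] [-15.2  -6.2]
ring [0.5894 0.0049 0.068 ] [ 0.1 30.8]
tip [ 0.5575 -0.0021  0.077 ] [ 1.8 -1.9]
move cross [  7.1 -16.1   9. ] ring [-32.   -7.1   9. ]
```

Request:
carry_out --targets '[200, 1.5, -4, 0, 0, 200, 2, -4, 0, 0, 200, 2, -4, 0, 0, 200, 1.5, -4, 0, 0, 200, 0, 0, 0, 0, 200, 0, 0, 0, 0, 200, 0, 0, 0, 0]'

```text
t: 10.1
eef_pos: [0.5654, 0.1, 0.0736]
tool_rot: [0.258, 0.965, 0.05, 0.02]
contact_force: [0.2, -1.7, 6.3]
gripper_width: 0.351
grasp_force: 28.6
```

Run:
```python
from h import *
import pickle
c=cam('wrist'); pickle.dump(c,open('w4.pkl','wb')); u,v=map(int,proj(c,[.558,-.001,.068])); print(u,v,tool().round(4)[:3,3])
t=cam('side'); pickle.dump(t,open('s4.pkl','wb')); us,vs=map(int,proj(t,[.559,0,.068])); print(us,vs)
A=cv2.resize(c['frame'][v-40:v+40,u-40:u+40,::-1],(400,400),interpolation=cv2.INTER_CUBIC)
B=cv2.resize(t['frame'][vs-25:vs+25,us-25:us+25,::-1],(400,400),interpolation=cv2.INTER_CUBIC)
cv2.imwrite('pics/w4.png',np.hstack([A,B]))
```

```text
446 246 [0.5653 0.0999 0.0736]
311 230
```

View pics/w4.png

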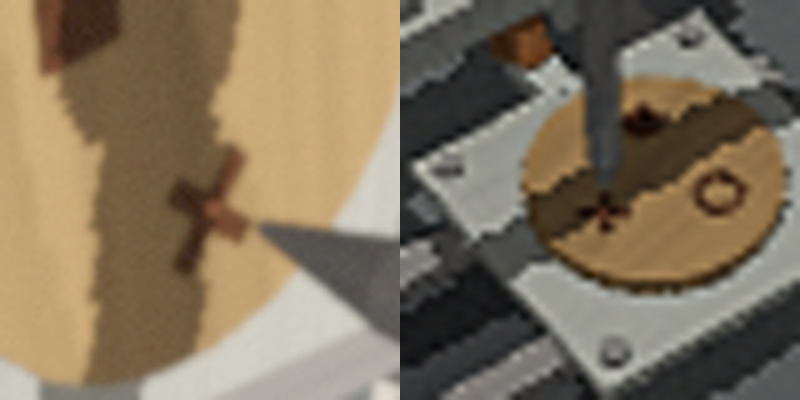

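Left (wrist): cross at (448,248), tip (457.4,250.8). Right (side): cross (311.6,231.4), tip (311.4,227.9).

Run:
```python
from h import *
import pickle
c=pickle.load(open('w4.pkl','rb'));s=pickle.load(open('s4.pkl','rb'))
for n,w,q,z in [('cross',(448,248),(311.6,231.4),.068),('tip',(457.4,250.8),(311.4,227.9),.077)]:
    print(n,'w',atz(c,*w,z).round(4),'s',atz(s,*q,z).round(4), tri([ray(c,*w),ray(s,*q)]))
```

```text
cross w [ 0.5568 -0.0031  0.068 ] s [ 0.5591 -0.0017  0.068 ] (array([ 0.55805242, -0.00210688,  0.06896612]), [np.float64(0.000834809078229812), np.float64(0.0008348090782293666)])
tip w [ 5.587e-01 -4.000e-04  7.700e-02] s [0.5609 0.003  0.077 ] (array([0.56000841, 0.00192309, 0.0786676 ]), [np.float64(0.0004146525085145473), np.float64(0.00041465250851486547)])
```

Request:
carry_out --targets '[200, 1, 1.3, 0, 0, 200, 0.8, 1.4, 0, 0, 200, 0, 0, 0, 0, 200, 0, 0, 0, 0, 200, 0, 0, 0, 0]'

```text
t: 10.7
eef_pos: [0.5668, 0.1026, 0.0736]
tool_rot: [0.258, 0.965, 0.05, 0.019]
contact_force: [-0.8, -0.6, 6.3]
gripper_width: 0.352
grasp_force: 29.1
```

Run:
```python
from h import *
import pickle
c=cam('wrist'); pickle.dump(c,open('w5.pkl','wb')); u,v=map(int,proj(c,[.559,-.001,.068])); print(u,v,tool().round(4)[:3,3])
t=cam('side'); us,vs=map(int,proj(t,[.559,0,.068])); print(us,vs)
A=cv2.resize(c['frame'][v-25:v+25,u-25:u+25,::-1],(400,400),interpolation=cv2.INTER_CUBIC)
B=cv2.resize(t['frame'][vs-12:vs+13,us-12:us+13,::-1],(400,400),interpolation=cv2.INTER_CUBIC)
cv2.imwrite('pics/w5.png',np.hstack([A,B]))
```

```text
448 246 [0.5668 0.1025 0.0736]
311 230
```

View pics/w5.png

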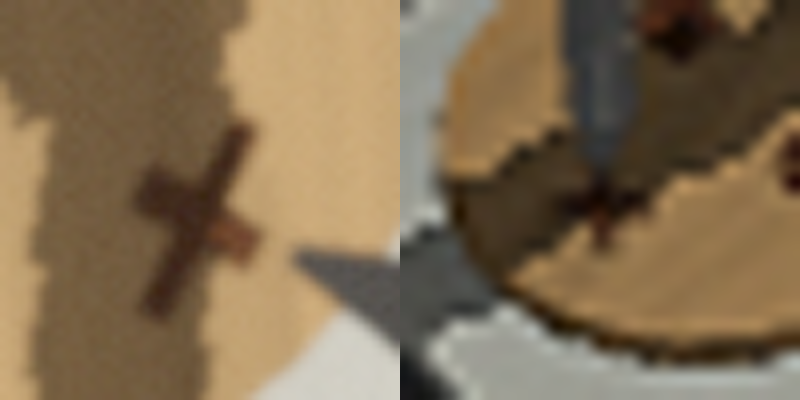

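Wrist: cross (447.1,248), tip (459.1,251.7); side: cross (311.2,230.6), tip ~(311.2,228.3).

Run:
```python
from h import *
import pickle
c=pickle.load(open('w5.pkl','rb'));s=pickle.load(open('s4.pkl','rb'))
x=atz(c,447.1,248,.068); t=atz(c,459.1,251.7,.077); print(x,t,((t-x)*1000).round(1), proj(c,x+[0,0,.009]))
x=atz(s,311.2,230.6,.068); print('side: expected tip',proj(s,x+[0,0,.009]))
```

```text
[5.58284115e-01 3.41470199e-04 6.80000000e-02] [5.59232505e-01 2.77075550e-04 7.70000000e-02] [ 0.9 -0.1  9. ] (np.float64(458.75996385105174), np.float64(253.1072367405226))
side: expected tip (np.float64(311.13093453349853), np.float64(228.53385652163325))
```

Within ~1 mm; nudge 0.5 mm and release, checking by template matching that release doesn't shift it.

Request:
carry_out --targets '[200, 0.5, 0, 0, 0, 200, 0, 0, 0, 0]'

```text
t: 11.0
eef_pos: [0.5673, 0.1026, 0.0736]
tool_rot: [0.258, 0.965, 0.05, 0.019]
contact_force: [-1.2, -1.7, 6.9]
gripper_width: 0.349
grasp_force: 29.2
```

```bash
python3 -c "
from h import *;import pickle
c=cam('wrist');pickle.dump(c,open('w6.pkl','wb'))"
```

Request:
carry_out --targets '[150, 0, 0, 0, 0, 110, 0, 0, 0, 0, 70, 0, 0, 0, 0, 70, 0, 0, 0, 0, 70, 0, 0, 0, 0]'

```text
t: 11.55
eef_pos: [0.5668, 0.1035, 0.0723]
tool_rot: [0.257, 0.965, 0.05, 0.019]
contact_force: [0.5, -1.2, 0.2]
gripper_width: 0.721
grasp_force: 0.0
```

```bash
cat >> h.py <<'E'
def sub(m):
    _,_,_,(x,y)=cv2.minMaxLoc(m); 
    q=lambda a,b,c_: (a-c_)/(2*(a-2*b+c_))
    return x+q(m[y,x-1],m[y,x],m[y,x+1]), y+q(m[y-1,x],m[y,x],m[y+1,x]), m[y,x]
E
python3 - <<'E'
from h import *
import pickle
a=pickle.load(open('w6.pkl','rb')); c=cam('wrist'); pickle.dump(c,open('w7.pkl','wb'))
print(np.array(a['P'])[:3,3],np.array(c['P'])[:3,3],tool().round(4))
# disc template (square mark + cross + ring, away from spindle)
for (u,v) in [(447,248),(468,190),(420,210)]:
    t=a['frame'][v-12:v+13,u-10:u+9]; m=cv2.matchTemplate(c['frame'][v-25:v+26,u-25:u+26],t,cv2.TM_CCOEFF_NORMED); x,y,s=sub(m); print(x-15,y-13,s)
E
```

```text
[0.63143169 0.18146139 0.1989623 ] [0.63105484 0.1820488  0.19778565] [[ 0.9942  0.0874  0.0628  0.5669]
 [ 0.1071 -0.8628 -0.494   0.1034]
 [ 0.011   0.4979 -0.8672  0.0723]
 [ 0.      0.      0.      1.    ]]
2.673727 0.16224957 0.9821223
2.723236 -0.17891312 0.9821777
2.6011887 -0.08418846 0.9881925
```

Run:
```python
from h import *
import pickle
a=pickle.load(open('w6.pkl','rb')); c=pickle.load(open('w7.pkl','rb'))
for (u,v,dx,dy) in [(447,248,2.67,.16),(468,190,2.72,-.18)]: print((atz(c,u+dx,v+dy,.068)-atz(a,u,v,.068))*1000)
# tip too: fixed static check
for (u,v) in [(480,258)]:
    t=a['frame'][v-10:v+11,u-22:u+23]; m=cv2.matchTemplate(c['frame'][v-25:v+26,u-40:u+41],t,cv2.TM_CCOEFF_NORMED); x,y,s=sub(m); print(x-18,y-15,s); print((atz(c,u+x-18,v+y-15,.085)-atz(a,u,v,.085))*1000)
```

```text
[-0.05672372  0.16522596  0.        ]
[0.00511096 0.34208714 0.        ]
2.6757832 0.14080715 0.9942266
[0.05791584 0.46210855 0.        ]
```

Release left it in place. Backing out along the tool axis, up, closing, then over the cap.

Request:
carry_out --targets '[70, -3, 25, 43, 0, 70, -3, 25, 43, 0, 70, -3, 25, 43, 0, 70, -3, 25, 43, 0, 255, 0, 0, 45, 0, 255, 0, 0, 45, 0, 255, 0, 0, 45, 0, 255, 1, -36, 0, 0, 255, 1, -36, 0, 0, 255, 1, -36, 0, 0, 255, 1, -36, 0, 0, 255, 1, -36, 0, 0, 255, 0, -36, 0, 0, 255, 0, 0, -40, 0, 255, 0, 0, -40, 0, 255, 0, 0, 0, 0, 255, 0, 0, 0, 0]'

```text
t: 13.3
eef_pos: [0.5599, -0.0128, 0.3001]
tool_rot: [0.258, 0.965, 0.051, 0.019]
contact_force: [-0.1, -0.4, 0.3]
gripper_width: 0.007
grasp_force: 0.0
```

Run:
```python
from h import *
import pickle
T=tool();print(T.round(4), bot.get_obs()['q'].round(2))
print('need',((np.array([.559,0,.252])-(T@np.array([0,-.0145,0,1]))[:3])*1000).round(1))
for n in('side','wrist'):
    t=cam(n); pickle.dump(t,open(n[0]+'8.pkl','wb'))
    if n=='side': A=t['frame'][120:260,240:400]
    else: B=t['frame']
A=cv2.resize(A,(400,350),interpolation=cv2.INTER_CUBIC); B=cv2.resize(B,(400,250))
W=np.zeros((350,800,3),np.uint8);W[:,:400]=A;W[:250,400:]=B
cv2.imwrite('pics/p8.png',W[...,::-1])
```

```text
[[ 0.9942  0.0879  0.0622  0.5599]
 [ 0.1072 -0.8622 -0.495  -0.0128]
 [ 0.0101  0.4988 -0.8666  0.3001]
 [ 0.      0.      0.      1.    ]] [-0.69  0.27  0.38  1.83  0.44  1.21 -1.98]
need [  0.4   0.3 -40.8]
```

Request:
carry_out --targets '[255, -1, 4, -20, 0, 255, 0, 0, -12, 0, 255, 0, 0, -4, 0, 255, 0, 0, -4, 0, 255, 0, 0, -2, 0, 255, 0, 0, 0, 0]'

```text
t: 14.0
eef_pos: [0.5591, -0.0088, 0.2577]
tool_rot: [0.257, 0.965, 0.05, 0.019]
contact_force: [-0.9, 0.1, -0.2]
gripper_width: -0.001
grasp_force: 0.0
```

Request:
carry_out --targets '[255, 0, 0, -2, 0, 255, 0, 0, -2, 0, 255, 0, 0, 0, 0]'

```text
t: 14.3
eef_pos: [0.5592, -0.0087, 0.2537]
tool_rot: [0.257, 0.965, 0.05, 0.02]
contact_force: [0.3, 0.3, 1.6]
gripper_width: 0.001
grasp_force: 1.2
```

Request:
carry_out --targets '[255, 0, 0, -2, 0, 255, 0, 0, -2, 0, 255, 0, 0, 0, 0]'

```text
t: 14.6
eef_pos: [0.5592, -0.0087, 0.2496]
tool_rot: [0.257, 0.965, 0.05, 0.019]
contact_force: [0.3, -0.2, 4.7]
gripper_width: 0.001
grasp_force: 2.2
```

Request:
carry_out --targets '[255, 0, 0, -2, 0, 255, 0, 0, 0, 0]'

```text
t: 14.8
eef_pos: [0.5593, -0.0087, 0.2477]
tool_rot: [0.257, 0.965, 0.05, 0.02]
contact_force: [0.2, -0.1, 5.8]
gripper_width: -0.001
grasp_force: 2.7
```

Contact began near 0.2537; continue to the stop.

Request:
carry_out --targets '[255, 0, 0, -1.5, 0, 255, 0, 0, -1.5, 0, 255, 0, 0, -1, 0, 255, 0, 0, 0, 0, 255, 0, 0, 0, 0]'

```text
t: 15.3
eef_pos: [0.5596, -0.0087, 0.2463]
tool_rot: [0.257, 0.965, 0.05, 0.02]
contact_force: [-8.0, 4.3, 23.1]
gripper_width: -0.001
grasp_force: 11.9
```

Stop reached (23 N). Retreat and return to the handle.

Request:
carry_out --targets '[255, 0, 0, 15, 0, 255, 0, 0, 40, 0, 255, 0, 0, 40, 0, 255, 0, 0, 40, 0, 70, -1, 36, 0, 0, 70, -1, 36, 0, 0, 70, -1, 36, 0, 0, 70, -1, 36, 0, 0, 70, 0, 36, 0, 0, 70, 0, 32, 0, 0, 70, 0, 0, -45, 0, 70, 0, 0, -45, 0, 70, 0, 0, -45, 0, 70, 0, 0, 0, 0, 70, 0, 0, 0, 0]'

```text
t: 16.8
eef_pos: [0.5548, 0.203, 0.2438]
tool_rot: [0.258, 0.965, 0.05, 0.019]
contact_force: [-0.9, 0.6, 1.1]
gripper_width: 0.723
grasp_force: 0.0
```

Run:
```python
from h import *
T=tool();print(T.round(4)); d=np.array([.5668,.1035,.0723])-T[:3,3]; z=T[:3,2]
print((d*1000).round(1),'ax',d@z,'perp',(d-z*(d@z))*1000,bot.get_obs()['gripper_width'])
```

```text
[[ 0.9942  0.0878  0.0618  0.5548]
 [ 0.107  -0.862  -0.4954  0.203 ]
 [ 0.0098  0.4992 -0.8664  0.2438]
 [ 0.      0.      0.      1.    ]]
[  12.   -99.5 -171.5] ax 0.19865777651939223 perp [-0.30252288 -1.12604926  0.62229106] 0.7227148880309858
```

Request:
carry_out --targets '[70, 3, -25, -43, 0, 70, 3, -25, -43, 0, 70, 3, -25, -43, 0, 70, 2, -16, -28, 0, 70, 1, -8, -14, 0, 70, 0, 0, 0, 0, 200, 0, 0, 0, 0, 200, 0, 0, 0, 0, 200, 0, 0, 0, 0, 200, 0, 0, 0, 0, 200, 0, 0, 0, 0, 200, 0, 0, 0, 0]' --newtons 30

```text
t: 18.0
eef_pos: [0.5688, 0.1053, 0.0751]
tool_rot: [0.257, 0.965, 0.051, 0.021]
contact_force: [-0.3, 0.3, 7.4]
gripper_width: 0.349
grasp_force: 28.9
```

Run:
```python
from h import *
import pickle
c=cam('wrist'); pickle.dump(c,open('w9.pkl','wb')); print(tool()[:3,3].round(4),bot.get_obs()['gripper_width'])
a=pickle.load(open('w6.pkl','rb'))
for (u,v) in [(447,248),(468,190)]:
    t=a['frame'][v-12:v+13,u-10:u+9]; m=cv2.matchTemplate(c['frame'][v-25:v+26,u-25:u+26],t,cv2.TM_CCOEFF_NORMED); x,y,s=sub(m); print(s,(atz(c,u+x-15,v+y-13,.068)-atz(a,u,v,.068))*1000)
# ring centre: darkness centroid in w6 near (468,190) vs local background
g=cv2.GaussianBlur(a['frame'],(0,0),.6).astype(float).sum(2); s=g[170:210,450:488]; print(s.astype(int)[::3,::3])
```

```text
[0.5688 0.1054 0.0751] 0.34923484554685547
0.9572336 [-0.29001317  1.12662574  0.        ]
0.97023255 [-0.22647098  1.40639901  0.        ]
[[284 284 441 482 477 490 478 482 496 491 484 488 495]
 [285 297 464 485 475 492 455 450 486 495 489 493 491]
 [282 322 477 481 479 426 268 260 339 474 487 493 492]
 [285 337 484 483 426 250 274 294 244 399 489 492 491]
 [283 387 482 463 283 320 463 457 274 328 484 494 497]
 [288 300 468 383 248 454 484 476 325 309 486 496 497]
 [290 336 480 320 303 485 486 477 338 340 488 496 497]
 [285 342 479 291 340 488 485 454 274 416 490 496 497]
 [296 406 472 265 315 486 480 341 270 480 492 497 496]
 [292 326 477 340 249 401 367 250 403 499 494 500 501]
 [294 338 484 445 262 251 262 362 486 498 492 498 498]
 [294 300 437 490 446 382 441 475 496 500 496 497 506]
 [289 300 468 490 483 493 490 480 490 502 495 498 501]
 [294 292 405 489 483 489 492 482 494 499 495 500 504]]
```

```bash
cat >> h.py <<'E'
def ring(c,u,v,r=22):
    s=cv2.resize(c['frame'][v-r:v+r,u-r:u+r],None,fx=4,fy=4,interpolation=cv2.INTER_CUBIC).astype(int).sum(2)
    m=(s<390).astype(np.uint8); cs,h=cv2.findContours(m,cv2.RETR_CCOMP,cv2.CHAIN_APPROX_NONE)
    out=[]
    for k,q in enumerate(cs):
        if h[0,k,3]>=0 and cv2.contourArea(q)>300:
            (x,y),ax,_=cv2.fitEllipse(q); out.append((u-r+(x+.5)/4-.5,v-r+(y+.5)/4-.5,ax[0]/4,ax[1]/4))
    return out
E
python3 - <<'E'
from h import *
import pickle
a=pickle.load(open('w5.pkl','rb')); c=pickle.load(open('w9.pkl','rb')); b=pickle.load(open('w3.pkl','rb'))
print(ring(a,468,190),ring(c,466,190),ring(b,468,189))
u,v=480,258
t=a['frame'][v-10:v+11,u-24:u+23]; m=cv2.matchTemplate(c['frame'][v-25:v+26,u-40:u+41],t,cv2.TM_CCOEFF_NORMED); x,y,s=sub(m); dx,dy=x-16,y-15; print(dx,dy,s)
tip=atz(c,459.1+dx,251.7+dy,.077); print(tip)
R_=ring(c,466,190)
for q in R_: print((tip-atz(c,q[0],q[1],.068))*1000)
E
```

```text
[(467.8679656982422, 188.6643581390381, 10.273866653442383, 17.95918846130371)] [(466.75618171691895, 191.22576332092285, 10.367530822753906, 17.775354385375977)] []
0.10135269 1.6993484 0.98579025
[0.5594562  0.00079154 0.077     ]
[-38.67529517   8.53702104   9.        ]
```

Request:
carry_out --targets '[200, -4, 1, 0, 0, 200, -5, 1, 0, 0, 200, -5, 1, 0, 0, 200, -5, 1, 0, 0, 200, -5, 1, 0, 0, 200, -5, 1, 0, 0, 200, -5, 1.5, 0, 0, 200, -4.5, 1, 0, 0, 200, 0, 0, 0, 0, 200, 0, 0, 0, 0, 200, 0, 0, 0, 0]'

```text
t: 19.15
eef_pos: [0.5296, 0.1132, 0.075]
tool_rot: [0.257, 0.965, 0.051, 0.02]
contact_force: [-1.7, 0.2, 11.6]
gripper_width: 0.352
grasp_force: 29.5
```

Run:
```python
from h import *
import pickle
c=cam('wrist'); pickle.dump(c,open('w10.pkl','wb')); print(tool()[:3,3].round(4))
t=cam('side'); pickle.dump(t,open('s10.pkl','wb'))
u,v=map(int,proj(c,[.559,0,.068])); us,vs=map(int,proj(t,[.559,0,.068])); print(u,v,us,vs,ring(c,u,v))
A=cv2.resize(c['frame'][v-25:v+25,u-25:u+25,::-1],(400,400),interpolation=cv2.INTER_CUBIC)
B=cv2.resize(t['frame'][vs-12:vs+13,us-12:us+13,::-1],(400,400),interpolation=cv2.INTER_CUBIC)
cv2.imwrite('pics/w10.png',np.hstack([A,B]))
```

```text
[0.5296 0.1133 0.075 ]
466 190 311 230 [(470.20773124694824, 191.33751678466797, 4.081887245178223, 7.930258750915527)]
```

View pics/w10.png

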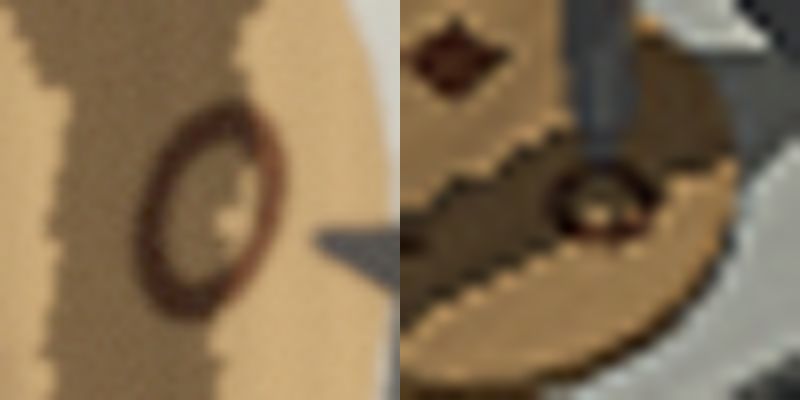

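Wrist: ring centre (466.9,190.9), tip (479.6,193.9); side: ring (311.2,230.1) directly below the tip (~228).

Run:
```python
from h import *
import pickle
c=pickle.load(open('w10.pkl','rb'));s=pickle.load(open('s10.pkl','rb'))
x=atz(c,466.9,190.9,.068); t=atz(c,479.6,193.9,.077); print(x,t,((t-x)*1000).round(1))
x=atz(s,311.2,230.1,.068); print('side',x,proj(s,x+[0,0,.009]),'cross was',atz(s,311.2,230.6,.068))
a=pickle.load(open('w9.pkl','rb'));u,v=484,260
tm=a['frame'][v-10:v+11,u-20:u+28]
g=c['frame'][150:260,440:560]; m=cv2.matchTemplate(g,tm,cv2.TM_CCOEFF_NORMED); X,Y,sc=sub(m); dx,dy=440+X-(u-20),150+Y-(v-10); print(sc,dx,dy, 459.2+dx,253.4+dy)
```

```text
[5.59035922e-01 3.49736491e-05 6.80000000e-02] [ 5.59076165e-01 -1.73606526e-04  7.70000000e-02] [ 0.  -0.2  9. ]
side [0.56007659 0.00291212 0.068     ] (np.float64(311.1309987053737), np.float64(228.0331422652624)) cross was [0.55933497 0.00131809 0.068     ]
0.67407656 20.264832 -62.159515 479.46484 191.24048
```

Request:
carry_out --targets '[150, 0, 0, 0, 0, 110, 0, 0, 0, 0, 70, 0, 0, 0, 0, 70, 0, 0, 0, 0, 70, 0, 0, 0, 0]'

```text
t: 19.75
eef_pos: [0.5283, 0.1129, 0.0724]
tool_rot: [0.257, 0.965, 0.05, 0.019]
contact_force: [0.5, 0.3, -0.6]
gripper_width: 0.723
grasp_force: 0.0
```

Run:
```python
from h import *
import pickle
a=pickle.load(open('w10.pkl','rb')); c=cam('wrist'); pickle.dump(c,open('w11.pkl','wb')); print(tool()[:3,3].round(4))
for (u,v,z,n) in [(467,191,.068,11),(425,215,.068,12),(510,205,.09,12)]:
    t=a['frame'][v-14:v+15,u-n:u+n]; m=cv2.matchTemplate(c['frame'][v-30:v+31,u-30:u+31],t,cv2.TM_CCOEFF_NORMED); x,y,s=sub(m); print(s,(atz(c,u+x-30+n,v+y-16,z)-atz(a,u,v,z))*1000)
```

```text
[0.5283 0.1129 0.0723]
0.97269464 [0.05277996 0.3499529  0.        ]
0.9948789 [-0.0547213  0.2592187  0.       ]
0.97191006 [0.17540262 0.66910226 0.        ]
```

Request:
carry_out --targets '[70, -3, 25, 43, 0, 70, -3, 25, 43, 0, 70, -3, 25, 43, 0, 70, -3, 25, 43, 0, 255, 0, 0, 45, 0, 255, 0, 0, 45, 0, 255, 0, 0, 45, 0, 255, 7, -37, 0, 0, 255, 7, -37, 0, 0, 255, 7, -37, 0, 0, 255, 7, -37, 0, 0, 255, 7, -37, 0, 0, 255, 8, -37, 0, 0, 255, 0, 0, -40, 0, 255, 0, 0, -40, 0, 255, 0, 0, -20, 0, 255, 0, 0, 0, 0, 255, 0, 0, 0, 0]'

```text
t: 21.6
eef_pos: [0.5596, -0.0093, 0.28]
tool_rot: [0.257, 0.965, 0.05, 0.019]
contact_force: [0.0, -0.2, 0.2]
gripper_width: 0.0
grasp_force: 0.0
```

Request:
carry_out --targets '[255, 0, 0, -15, 0, 255, 0, 0, -8, 0, 255, 0, 0, -3, 0, 255, 0, 0, -3, 0, 255, 0, 0, -2, 0, 255, 0, 0, -2, 0, 255, 0, 0, -2, 0, 255, 0, 0, -1.5, 0, 255, 0, 0, 0, 0, 255, 0, 0, 0, 0]'

```text
t: 22.6
eef_pos: [0.5602, -0.009, 0.2462]
tool_rot: [0.257, 0.965, 0.05, 0.02]
contact_force: [-9.3, 4.8, 25.2]
gripper_width: -0.005
grasp_force: 12.5
```

Stop reached again. Retreat upward and clear.

Request:
carry_out --targets '[255, 0, 0, 15, 0, 255, 0, 0, 40, 0, 255, 0, 0, 40, 0, 255, 0, 0, 40, 0, 255, 0, 36, 0, 0, 255, 0, 36, 0, 0, 255, 0, 36, 0, 0, 255, 0, 36, 0, 0, 255, 0, 36, 0, 0, 255, 0, 36, -20, 0, 255, 0, 0, -40, 0, 255, 0, 0, 0, 0, 255, 0, 0, 0, 0]'

```text
t: 23.9
eef_pos: [0.5595, 0.2056, 0.3184]
tool_rot: [0.258, 0.965, 0.05, 0.019]
contact_force: [1.5, -0.0, 0.3]
gripper_width: 0.003
grasp_force: 0.0
```

Run:
```python
from h import *
import pickle
c=cam('wrist'); s0=pickle.load(open('s10.pkl','rb')); t=cam('side')
v,u=230,311
for w,(u,v) in {'ring':(311,230),'cross/corner':(330,215),'cap':(310,185)}.items():
    k=8; tm=s0['frame'][v-k:v+k+1,u-k:u+k+1]; x,y,s=sub(cv2.matchTemplate(t['frame'][v-16:v+17,u-16:u+17],tm,cv2.TM_CCOEFF_NORMED)); print(w,round(x-8,2),round(y-8,2),s)
u,v=map(int,proj(c,[.559,0,.068])); R_=ring(c,u,v); print(u,v,R_,[atz(c,q[0],q[1],.068) for q in R_])
```

```text
ring -0.07 -0.05 0.9823859
cross/corner -0.11 -0.08 0.9556979
cap -0.02 -0.02 0.99794376
355 172 [] []
```

Ring and cap are unchanged (under 0.1 px), and the arm is clear. Handing in.

```bash
python3 -c "
from station import bot
print(bot.hand_in())"
```

```text
the job is handed in; nothing more can be done
None
```

I centred the cross and then the ring under the pointer to within about 1 mm, pressing the cap to its stop each time (23–25 N at the fingertips). The ring is left centred under the raised pointer with the arm clear, I never moved near the bystanders to touch them, and the job is handed in at about 24 s of the 64 s allowed.

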